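Level the printer bed and hold the recessed key

TASK

Turn the knob in front of the printer's hinged bed until the bed sits level, and let go of it. Then take the slim stylus out of the wooden tool stand, put its tip down through the round opening in the top of the white control box and push the recessed key down to the bottom of its travel so that the printer stores the level; finish while still holding it down with the stylus in the gripper. Leave everything else on the bench where it is.

Things in the scene. Friction and masses are not known exactly. Their poses are not given: they have to be found in the camera images.
- bed_unit: Fixed printer bed unit: dark steel frame 290 x 240 x 20 mm carrying the hinged bed. Origin on the bench below the bed's centre; z up, +x is the far side with the hinge, -x the near side with the knob. Aluminium side rails (200 mm along x, 12 mm wide, at y = -112 and +112 mm) have their tops 54 mm above the bench; the level bed's top is flush with them (it starts with its front sunk).
- bed (a joint): Tilt of the bed, rad: 0 is level, negative means the front (-x, knob side) edge is too low. The bed is an aluminium plate 200 x 206 x 8 mm, hinged on the unit's y axis at x = +100 mm, 50 mm above the bench; it follows the knob: 0.08 rad of tilt for each rad of knob, from -0.12 to +0.048.
- bed_front (a point): Middle of the front edge of the bed's top face (on the bed); 200 mm from the hinge, 54 mm above the bench when level.
- knob (a joint): Angle of the levelling knob, rad, from -1.5 to 0.6; grows when turned clockwise seen from above, which raises the bed's front edge. It starts 0.5 to 1.3 rad below 0; the bed is level at 0, when the knob's bar points straight at the bed (along the unit's x axis). Stiff (about 0.06 to 0.1 N m), stays where it is left.
- knob_grip (a point): Grip point of the black levelling knob, on its vertical axis, 135 mm from the unit's origin towards -x, 88 mm above the bench. Disc of 36 mm diameter (68 to 74 mm above the bench) under an upright bar 46 mm long, 12 mm thick, 74 to 100 mm above the bench. The point turns with the knob: x runs along the bar; pinch the bar across y. A tab of the bed lies below it.
- control_box: Fixed white control box 120 (x) x 100 (y) x 50 mm high, with a dark screen on the +x part of its top. Origin on the bench under its centre, z up.
- aperture (a point): Centre of the round opening, 14 mm diameter, in the control box's top, at its -x part (30 mm from the box's centre); the point lies in the top face, 50 mm above the bench. A straight vertical shaft; the grey key (11 mm diameter) lies in it with its top 25 mm below the opening.
- key (a joint): How far the recessed key is pressed, m: 0 up, 0.006 bottom. Spring: 1.6 N to start, 6.4 N at the bottom.
- stand: Fixed wooden tool stand, block 140 (x) x 60 (y) x 55 mm high, with two vertical 8 mm through holes on its x axis at -35 and +35 mm; the stylus stands in one and the driver in the other, in either order. Origin on the bench under its centre.
- stylus: The slim stylus, 125 mm long, about 50 g, standing upright in the stand: steel shaft 6 mm diameter, 50 mm long, below; plain black round handle 16 mm diameter, 75 mm long, above. Origin at the tip (5 mm above the bench in the stand), z runs along it up to the handle; the handle spans 50 to 125 mm from the tip and its underside rests on the stand (55 mm above the bench).
- stylus_tip (a point): The tip of the stylus's shaft.
- driver: Another tool, to be left in the stand: same shaft but a short thick round handle, 28 mm diameter, 42 mm long. Origin at its tip.
- spool: Bystander: filament spool lying flat, 140 mm diameter, 60 mm high. Origin at the underside's centre.
- bottle: Bystander: white bottle, 56 mm diameter, 110 mm high. Origin at the underside's centre.
- egg: Bystander: green printed egg, 64 mm diameter, 88 mm high. Origin at the underside's centre.
- tin: Bystander: small metal tin, 40 mm diameter, 30 mm high. Origin at the underside's centre.
- cutters: Bystander: flush cutters with red handles lying flat, 130 mm long, 12 mm high. Origin under the pivot.
- calipers: Bystander: calipers lying flat, 180 mm long, 12 mm high. Origin under the middle.

How it is judged:
By the outcome, as a careful person would: the job done as asked, in the order asked, and still so for the second after the job is handed in, while the arm keeps its last pose, push and grip.
It also fails if it takes over 61 s, if anything falls off the work surface, if the arm or the gripper's body presses on something with over 40 N, if the wrist force passes 120 N, or if a joint passes its speed limit or range.

ROBOT

A 6-joint arm with a two-finger parallel gripper is mounted at the origin on the work surface. World frame = base frame: x ahead of the robot, y to its left, z up, the work surface at z = 0. Lengths are in mm, angles in rad, forces in N, time in s.
With the tool pointing down it reaches from about 375 to 925 mm from the base axis. Payload 5.7 kg.
Tool frame: the origin (TCP) lies midway between the tips of the shut fingers; the grasp point (between the pads) lies 19 mm behind it; z points along the fingers, y is the line along which they close (so a half turn about z gives the same grasp; the last joint's range is limited). The gripper opens to 88 mm and grips with 3 to 60 N. Pads are 20 mm wide; open, the fingers measure 115 mm over their backs; the gripper's body (75 mm by 178 mm) begins 61 mm behind the grasp point.
Start: joints at [1.209, 0.359, 1.51, -0, 1.272, -0.115], TCP at [146.575, 581.788, 222.623] pointing down, gripper open.
Joint ranges: [-2.97, 2.97], [-1.01, 2.36], [0.21, 2.38], [-0.96, 4.11], [0.2, 2.71], [-2.98, 2.98]. Speed limits (rad/s): [2.39, 2.39, 3.14, 3.14, 3.14, 3.14].

INTERFACE

Orientations are given as [roll, pitch, yaw] about the fixed x, y, z axes, in that order (R = Rz(yaw) Ry(pitch) Rx(roll)).
In Python, from cell import observe, camera, hand_in, recognise, pinpoint gives the robot as it stands.
- The arm moves only by the shell command python3 -m jog 'ROWS' [FORCE]. ROWS is JSON, one flat list of numbers, 7 for each row, row after row: the turn, a rotation vector about the tool's x, y, z in units of pi rad (1.0 is pi rad), then the shift along the tool's x, y, z in units of 0.4 m (1.0 is 0.4 m), then the gripper's target within -1 to 1 (fully open at 1, half-way at 0, shut at -1). A call has exactly 5 rows; each row is the pose to reach, as a shift and turn from the pose commanded when the call began, along the tool's axes at that moment, turning the shorter way round; what a row does not reach only later rows make up. A row lasts 1/8 s, in which the tool goes at most 62.5 mm and 10.7 degrees, less where a joint would pass 70% of its speed; a pose out of reach is approached as far as the arm can. A call with a number of a shift or a turn outside -1 to 1 is refused whole. A call with a gripper value outside its range is refused whole. The fingers move at their own pace and stop on an object; FORCE is the grip in N (left out, the last holds). Time passes only in rows, so rows that repeat a pose let the fingers close, or fill a call up. It gives the time, the measured TCP pose, the force, the opening and the grip force at its end, in the units of the state.
- observe(): the state, without advancing time (a new reading comes with each control period).
- camera(name): name is "side" or "top"; returns a dict with "pixels" (400x640x3 uint8, blue, green, red), "mtx" (3x3 intrinsics, pixels), "xyz" and "orientation" of the camera in the world. Camera axes: x right, y down, z forward; pixel columns grow to the right and rows downward; lengths in mm; the calibration is good to about 2 mm. A picture is of the moment at which its call begins. There is no depth.
- hand_in(): hands the job in; it is judged then, once.
Trained networks look in a picture, given as the dict that the camera call returned (one of the last four; its "shot" number tells which), for a name from the list of things; names that differ only in an ending like _2 or _b are one class to them, and where a whole thing is asked for, a point or a joint stands for the part that bears it (a point fixed in the world has none). Each returns a list of dicts, best first, with "confidence" (0 to 1); they miss things now and then, are a little off and sometimes report something else, mostly with a low value. They report only what shows in the picture. A call takes as long as a camera call.
- recognise(label, picture): "box" ([left, top, width, height] in pixels, round what is visible of it).
- pinpoint(label, picture): "uv" ([column, row] in pixels: a listed point, or the origin of a listed thing).
The state is a dict: "time": time; "qpos": joint angles; "joint_velocities": joint speeds; "joint_efforts": joint torques, N m; "position": TCP position; "orientation": TCP orientation; "contact_force": force on the tool from outside, world axes, zero at the start; "ft_torque": the same for the moment, N m; "grip_width": opening from 0.0 (shut) to 1.0 (fully open); "gripper_force": force on a finger pad.
Only numpy, scipy, OpenCV 4.12 (cv2) and the standard library are available. Lean on these libraries where they do the work, as an engineer would, in place of code of your own. Each camera call takes 0.05 s, during which the arm holds its last target. There are 200 camera calls.

## Working session

There is one attempt and no reset: what is moved stays moved. The work goes in short steps, Python scripts to look and compute and a shell command to move; the robot and the scene stay as the last step left them, time stands still between calls to the robot, and variables do not carry over. Pictures are saved under pics/ and viewed, at most 10 in all, crops included, and the job is handed in when it is done.

```bash
mkdir -p pics
cat > h.py <<'E'
import numpy as np, cv2
from scipy.spatial.transform import Rotation as R
from cell import *
def rot(o): return R.from_euler('xyz',o).as_matrix()
def ray(p,uv):
    d=np.linalg.inv(p['mtx'])@[uv[0],uv[1],1.]; return np.array(p['xyz'],float), rot(p['orientation'])@d
def atz(p,uv,z):
    c,d=ray(p,uv); return c+d*(z-c[2])/d[2]
def proj(p,X):
    q=p['mtx']@(rot(p['orientation']).T@(np.array(X,float)-p['xyz'])); return q[:2]/q[2]
def tri(p1,u1,p2,u2):
    A=[];b=[]
    for p,u in((p1,u1),(p2,u2)):
        c,d=ray(p,u); d=d/np.linalg.norm(d); M=np.eye(3)-np.outer(d,d); A.append(M); b.append(M@c)
    return np.linalg.lstsq(np.vstack(A),np.hstack(b),rcond=None)[0]
def rows(xyz,yaw=None):
    "shift (0.4 m) and turn (pi) in tool axes to a tool-down pose; yaw of tool about world z"
    s=observe(); Rt=rot(s['orientation']); d=Rt.T@(np.array(xyz)-s['position'])/400
    t=np.zeros(3)
    if yaw is not None:
        t=R.from_matrix(Rt.T@rot([np.pi,0,yaw])).as_rotvec()/np.pi
    return np.round(t,4),np.round(d,4)
E
python3 - <<'E'
from h import *
np.set_printoptions(precision=1,suppress=True)
s=observe(); print(s['orientation'],s['grip_width'],s['time'])
P={n:camera(n) for n in('side','top')}
for n,p in P.items():
    cv2.imwrite(f'pics/{n}0.png',p['pixels']); print(n,p['xyz'],p['orientation'],p['mtx'][0])
Z=dict(bed_unit=0,bed_front=40,knob_grip=88,control_box=0,aperture=50,stand=0,stylus=5,stylus_tip=5,driver=5,spool=0,bottle=0,egg=0,tin=0,cutters=0,calipers=0)
for l,z in Z.items():
    for n,p in P.items():
        for r in pinpoint(l,p)[:2]: print(l,n,np.array(r['uv']),round(r['confidence'],2),atz(p,r['uv'],z))
E
```

```text
[-3.1 -0.   2.9] 0.9990330262720503 0.0
side [497.6 689.7 798.9] [-2.4 -0.  -3.1] [415.6   0.  322.4]
top [ 331.9  -30.7 1215.3] [-3.   0.  -1.6] [467.9   0.  317.3]
bed_unit side [291.1 170.6] 0.85 [ 637.6 -225.     0. ]
bed_unit side [320.7 261.7] 0.29 [532.1  97.9   0. ]
bed_unit top [395.6 167.1] 0.71 [ 643.7 -232.5    0. ]
bed_front side [325.9 155.8] 0.69 [ 537.2 -249.8   40. ]
bed_front top [404.4 200.2] 0.6 [ 546.6 -246.3   40. ]
knob_grip side [337.  142.1] 0.64 [ 506.5 -253.1   88. ]
knob_grip top [408.1 211.8] 0.65 [ 509.2 -245.7   88. ]
control_box side [323.2 263. ] 0.96 [526.  101.3   0. ]
control_box top [264.2 206.9] 0.64 [533.8 115.9   0. ]
aperture side [336.3 252.6] 0.57 [496.2 107.6  50. ]
aperture top [327.7 269.5] 0.64 [370. -51.  50.]
aperture top [262.1 215.4] 0.56 [503.8 114.5  50. ]
stand side [336.3 334.5] 0.8 [489.4 280.1   0. ]
stand top [261.7 213.7] 0.69 [515.7 122.    0. ]
stand top [196.9 221.1] 0.63 [495.  291.4   0. ]
stylus side [320.7 331.7] 0.54 [521.6 278.3   5. ]
stylus top [202.4 211.5] 0.49 [519.8 277.    5. ]
stylus_tip side [338.7 333. ] 0.
[... 290 characters left out ...]
 [220.8 320.6] 0.67 [733.4 262.5   0. ]
spool side [334.5 254.1] 0.66 [500.2  73.5   0. ]
spool top [403.2 202. ] 0.23 [ 549.1 -250.3    0. ]
bottle side [384.  143.9] 0.69 [ 359.8 -369.2    0. ]
bottle top [452.7 269.1] 0.88 [ 374.8 -372.9    0. ]
egg side [227.7 248.6] 0.84 [760.3  71.6   0. ]
egg top [286.3 126.2] 0.97 [756.5  61.7   0. ]
tin side [251.6 271.1] 0.72 [690.7 133.9   0. ]
tin top [258.3 146.9] 0.56 [697.7 136.2   0. ]
cutters side [385.1 217.4] 0.96 [372.4 -54.   -0. ]
cutters side [382.  145.1] 0.41 [ 366.3 -362.7    0. ]
cutters top [330.4 271.8] 0.6 [365.8 -58.8   0. ]
calipers side [415.1 326.2] 0.68 [325.7 252.3   0. ]
calipers top [209.1 284.7] 0.83 [331.1 251.6   0. ]
```

View pics/side0.png

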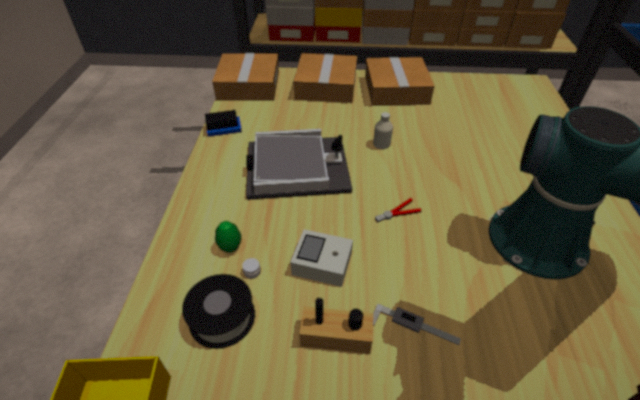

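View pics/top0.png

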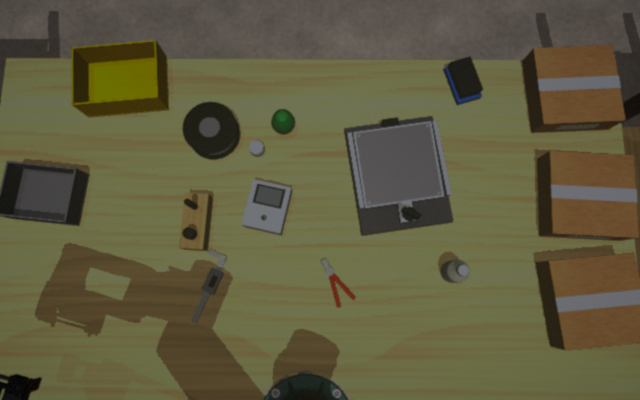

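Run:
```python
from h import *
T=cv2.imread('pics/top0.png');S=cv2.imread('pics/side0.png')
c=[cv2.resize(T[185:235,370:440],(390,280),interpolation=cv2.INTER_CUBIC),cv2.resize(S[120:190,290:390],(390,280),interpolation=cv2.INTER_CUBIC),
cv2.resize(S[230:280,300:370],(390,280),interpolation=cv2.INTER_CUBIC),cv2.resize(S[285:355,290:390],(390,280),interpolation=cv2.INTER_CUBIC)]
cv2.imwrite('pics/crop0.png',np.vstack([np.hstack(c[:2]),np.hstack(c[2:])]))
```

```text
(no output)
```

View pics/crop0.png

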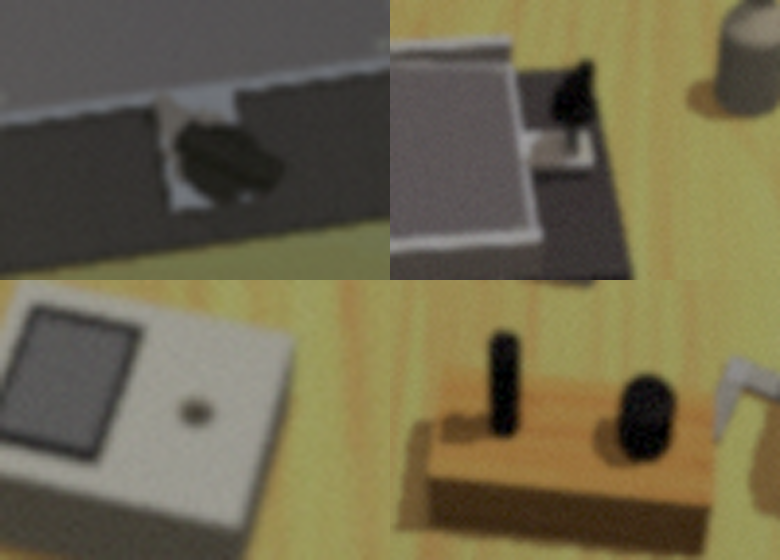

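The side view shows the bed unit at about (297,165) with its knob at (337,142). The control box opening is at (336,253). The stylus is the far, slim one at (320,310), and the thick driver is at (356,320). From the top, the knob bar lies about 1 rad counter-clockwise of the unit's x axis, at (408,212), and nothing blocks it. Next I'll refine these positions.

```bash
cat > fit.py <<'E'
from h import *
np.set_printoptions(precision=2,suppress=True)
def med(l,n,near,k=3):
    best=None
    for _ in range(k):
        pass
P={n:camera(n) for n in('side','top')}
p=P['top']
im=p['pixels'].astype(int)
# non-wood mask: wood has g,r well above b
w=(im[...,1]-im[...,0]<28).astype(np.uint8)
w[:,:330]=0; w[:,470:]=0; w[:105]=0; w[250:]=0
n,lab,st,_=cv2.connectedComponentsWithStats(w); i=1+np.argmax(st[1:,4])
m=cv2.morphologyEx((lab==i).astype(np.uint8),cv2.MORPH_OPEN,np.ones((9,9)))
c=max(cv2.findContours(m,0,2)[0],key=cv2.contourArea)
box=cv2.boxPoints(cv2.minAreaRect(c)); W=np.array([atz(p,u,20) for u in box])
print('frame area',st[i],'\n',W[:,:2])
e=np.diff(np.vstack([W,W[:1]]),axis=0)[:,:2]; print('edge len',np.linalg.norm(e,axis=1),'yaw mod pi',np.arctan2(e[:,1],e[:,0])%np.pi,'centre',W.mean(0))
ctr=W.mean(0)
# knob: black
for z in (88,):
    k=(im.max(2)<45).astype(np.uint8); x0,y0=390,195; k2=np.zeros_like(k);k2[200:228,392:430]=k[200:228,392:430]
    n,lab,st,ce=cv2.connectedComponentsWithStats(k2); j=1+np.argmax(st[1:,4]); print('knob comp',st[j],ce[j],atz(p,ce[j],z))
for l in('knob_grip','aperture','stand','stylus','stylus_tip','driver'):
    a=pinpoint(l,P['side'])[:3];b=pinpoint(l,P['top'])[:3]
    for A in a:
        for B in b:
            X=tri(P['side'],A['uv'],P['top'],B['uv']); er=np.linalg.norm(proj(P['side'],X)-A['uv'])
            if er<5: print(l,X,round(er,1),A['confidence'],B['confidence'])
E
python3 fit.py; python3 -c "
from h import *
print(observe()['orientation'])
p=camera('top')['pixels']
for r in (170,200,212,225,240): print(r,p[r,340:460:8].tolist())"
```

```text
frame area [  344   116   110   120 10396] 
 [[ 752.84  -90.26]
 [ 797.96 -345.67]
 [ 495.72 -381.03]
 [ 454.02 -136.26]]
edge len [259.36 304.3  248.3  302.33] yaw mod pi [1.75 0.12 1.74 0.15] centre [ 625.14 -238.3    20.  ]
knob comp [402 207  20  15 188] [410.74 213.66] [ 504.65 -252.04   88.  ]
knob_grip [ 504.88 -247.41   99.01] 0.1 0.57 0.72
aperture [500.74 119.34  59.84] 2.1 0.6 0.55
stand [483.27 286.76  -4.37] 1.4 0.93 0.96
stylus [520.87 280.08  -8.02] 1.9 0.54 0.42
driver [458.93 282.62  -2.05] 2.6 0.79 0.67
[-3.14156067e+00  1.31695501e-05  2.89482988e+00]
170 [[75, 114, 112], [76, 114, 112], [118, 113, 110], [84, 84, 85], [84, 84, 85], [83, 83, 85], [82, 82, 84], [82, 82, 84], [81, 80, 83], [81, 80, 82], [80, 80, 83], [81, 81, 83], [82, 81, 83], [119, 113, 111], [71, 110, 111]]
200 [[73, 114, 112], [75, 116, 113], [34, 44, 46], [111, 107, 103], [85, 86, 89], [86, 87, 90], [84, 84, 86], [89, 88, 89], [104, 99, 99], [106, 101, 99], [64, 64, 64], [45, 47, 48], [48, 51, 52], [48, 51, 53], [77, 114, 111]]
212 [[71, 112, 112], [71, 111, 112], [67, 103, 102], [51, 56, 56], [49, 54, 54], [50, 54, 55], [48, 51, 54], [47, 48, 52], [23, 28, 28], [29, 33, 33], [45, 48, 49], [47, 50, 52], [45, 48, 49], [48, 52, 53], [70, 102, 101]]
225 [[79, 116, 113], [78, 115, 112], [79, 115, 112], [49, 54, 55], [49, 53, 55], [48, 53, 54], [47, 50, 52], [48, 52, 53], [48, 51, 53], [46, 49, 50], [44, 48, 49], [44, 60, 61], [68, 104, 104], [75, 114, 112], [76, 115, 111]]
240 [[77, 114, 111], [79, 116, 113], [73, 113, 113], [72, 113, 112], [73, 113, 112], [73, 112, 111], [71, 111, 109], [73, 113, 110], [73, 113, 110], [74, 113, 112], [74, 112, 111], [73, 111, 109], [72, 111, 110], [74, 114, 112], [77, 114, 111]]
```

```bash
cat > edge.py <<'E'
from h import *
np.set_printoptions(precision=3,suppress=True)
p=camera('top'); im=cv2.GaussianBlur(p['pixels'],(3,3),0).astype(float)
f=im[...,1]-im[...,0]   # wood ~38, unit ~3
g=im.mean(2)
def cross(v,lo,hi,th,first=True):
    s=v[lo:hi]-th; k=np.where(s[:-1]*s[1:]<0)[0]
    if len(k)==0: return None
    k=k[0] if first else k[-1]; return lo+k+s[k]/(s[k]-s[k+1])
def fit(pts,z):
    X=np.array([atz(p,u,z)[:2] for u in pts]);
    keep=np.ones(len(X),bool)
    for _ in range(4):
        c=X[keep].mean(0); d=np.linalg.svd(X[keep]-c)[2][0]; r=(X-c)@[-d[1],d[0]]; keep=abs(r)<max(1.0,2*np.std(r[keep]))
    return c,d,np.std(r[keep]),keep.sum()
L=[(cross(f[r],330,375,20),r) for r in range(140,228)]
Rr=[(cross(f[r],425,470,20,False),r) for r in range(128,212)]
F=[(c,cross(f[:,c],205,250,20,False)) for c in range(372,445)]
B=[(c,cross(f[:,c],105,135,20)) for c in list(range(352,378))+list(range(402,428))]
res={}
for n,q,z in(('left',L,20),('right',Rr,20),('front',F,20),('back',B,20)):
    c,d,s,k=fit([u for u in q if None not in u],z); a=np.arctan2(d[1],d[0])
    if n in('front','back'): a+=np.pi/2
    a=(a+np.pi/2)%np.pi-np.pi/2; print(n,c,'yaw',a,s,k); res[n]=c
a=None
# far rail bright line: brightest run near rails, z=54
for n,lo,hi in(('railL',345,372),('railR',428,458)):
    q=[]
    for r in range(135,190):
        v=g[r,lo:hi]; w=np.clip(v-95,0,None)
        if w.sum()>0: q.append((lo+(w*np.arange(hi-lo)).sum()/w.sum(),r))
    c,d,s,k=fit(q,54); print(n,c,'yaw',(np.arctan2(d[1],d[0])+np.pi/2)%np.pi-np.pi/2,s,k); res[n]=c
# shape pose fit in the top view for box
E
python3 edge.py
```

```text
left [ 593.729 -116.096] yaw 0.1534105949292015 0.29456495480446204 78
right [ 632.27  -361.096] yaw 0.10686747706404542 3.0267193784427384 76
front [ 477.303 -255.837] yaw 0.1529462432401958 0.17985997286460942 63
back [ 764.485 -217.83 ] yaw 0.15277553392338317 0.2669107038759499 47
railL [ 643.636 -116.204] yaw 0.07868635260319179 1.106845980988611 50
railR [ 637.873 -348.256] yaw 0.1971963345803487 1.7429866118413315 45
```

```bash
python3 -c "
from h import *
print(rows([450,200,222],2.2)); print(rows([505.5,-251,222],1.1)); print(rows([450,200,222],2.895))"
```

```text
(array([-0.    ,  0.    ,  0.2212]), array([-0.9687, -0.7402,  0.0016]))
(array([-0.    ,  0.    ,  0.5713]), array([-1.3787e+00, -1.7997e+00,  1.7000e-03]))
(array([-0.    , -0.    , -0.0001]), array([-0.9687, -0.7402,  0.0016]))
```

```bash
python3 -m jog '[0,0,0.06,-0.15,-0.11,0,1, 0,0,0.12,-0.3,-0.23,0,1, 0,0,0.17,-0.45,-0.34,0,1, 0,0,0.22,-0.6,-0.46,0,1, 0,0,0.28,-0.75,-0.57,0,1]'
python3 -c "
from h import *
print(rows([470,100,222],1.6)); print(rows([505.5,-251,180],1.1))"
```

```text
time: 3.02
position: [342.5, 336.0, 222.9]
orientation: [3.141, -0.0, 2.011]
contact_force: [1.3, 0.6, -0.1]
grip_width: 1.004
gripper_force: 0.0
(array([ 3.000e-04, -1.000e-04,  1.307e-01]), array([-0.6696,  0.0373,  0.0023]))
(array([ 2.000e-04, -1.000e-04,  2.899e-01]), array([-1.5013, -0.2561,  0.107 ]))
```

```bash
python3 -m jog '[0,0,0.05,-0.15,-0.026,0,1, 0,0,0.1,-0.3,-0.052,0,1, 0,0,0.15,-0.45,-0.077,0,1, 0,0,0.2,-0.6,-0.103,0,1, 0,0,0.25,-0.75,-0.128,0.01,1]'
python3 -c "
from h import *
print(rows([505.5,-251,160],1.1))"
```

```text
time: 3.65
position: [425.2, 42.8, 219.3]
orientation: [3.14, -0.001, 1.226]
contact_force: [1.0, -0.8, -0.2]
grip_width: 0.998
gripper_force: 0.0
(array([ 0.0006, -0.0002,  0.04  ]), array([-0.6232,  0.4371,  0.1486]))
```

```bash
python3 -m jog '[0,0,0.02,-0.12,0.087,0.03,1, 0,0,0.04,-0.24,0.175,0.06,1, 0,0,0.04,-0.37,0.262,0.09,1, 0,0,0.04,-0.5,0.35,0.12,1, 0,0,0.04,-0.623,0.437,0.148,1]'
python3 - <<'E'
from h import *
print(rows([505.5,-251,78],1.1))
p=camera('side');t=camera('top');s=observe();print(s['position'],s['orientation'])
for n,q in(('side',p),('top',t)):
  print([(np.round(r['uv'],1),r['confidence'],np.round(atz(q,r['uv'],88),1)) for r in pinpoint('knob_grip',q)[:2]])
a=cv2.resize(p['pixels'][90:190,270:400],(520,400),interpolation=cv2.INTER_CUBIC)
cv2.imwrite('pics/k1.png',a)
E
```

```text
time: 4.28
position: [506.1, -249.4, 159.5]
orientation: [3.141, -0.0, 1.105]
contact_force: [1.7, -0.8, -0.4]
grip_width: 1.002
gripper_force: 0.0
(array([ 0.0002, -0.    ,  0.0015]), array([-0.0042,  0.0004,  0.2037]))
[ 507.50817038 -253.28682667  158.86939915] [3.13872572e+00 1.93997496e-03 1.10091273e+00]
[(array([336.9, 142.1]), 0.73, array([ 506.8, -253.1,   88. ])), (array([335.3, 255.2]), 0.66, array([498.1, 144.2,  88. ]))]
[]
```

View pics/k1.png

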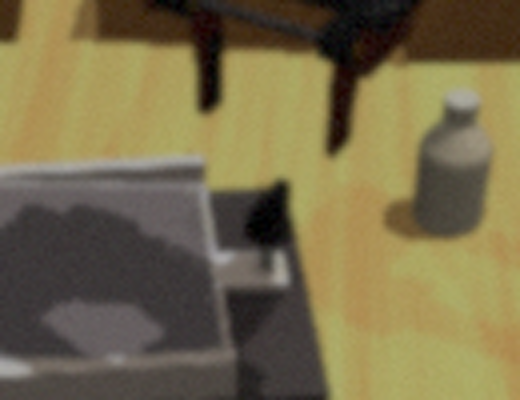

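```bash
python3 -m jog '[0,0,0,0,0,0.07,1, 0,0,0,0,0,0.14,1, 0,0,0,0,0,0.203,1, 0,0,0,0,0,0.203,0.3, 0,0,0,0,0,0.203,-0.2]' 15
python3 -m jog '[0,0,0,0,0,0,-0.6, 0,0,0,0,0,0,-1, 0,0,0,0,0,0,-1, 0,0,0,0,0,0,-1, 0,0,0,0,0,0,-1]' 15
python3 -c "
from h import *
s=observe();print(s['contact_force'],s['ft_torque'],s['position'])"
```

```text
time: 5.1
position: [506.1, -246.4, 79.6]
orientation: [3.141, 0.0, 1.106]
contact_force: [0.2, 0.2, 0.7]
grip_width: 0.812
gripper_force: 0.0
time: 5.72
position: [505.7, -247.3, 78.5]
orientation: [-3.142, 0.0, 1.105]
contact_force: [-0.2, -0.3, 0.5]
grip_width: 0.241
gripper_force: 0.0
[-0.20635889 -0.28090647  0.47997679] [-0.05894843  0.10526726 -0.01692431] [ 505.66821788 -247.25573373   78.53511859]
```

```bash
python3 -m jog '[0,0,0,0,0,0,-1, 0,0,0,0,0,0,-1, 0,0,0,0,0,0,-1, 0,0,0,0,0,0,-1, 0,0,0,0,0,0,-1]' 15
python3 -c "
from h import *
s=observe();print(s['contact_force'],s['ft_torque'],s['position'])"
```

```text
time: 6.35
position: [509.0, -249.1, 78.9]
orientation: [3.135, 0.0, 1.105]
contact_force: [8.0, -3.0, -5.9]
grip_width: 0.14
gripper_force: 15.0
[ 8.0208443  -3.03769044 -5.85618762] [-0.50695662 -1.06907481  0.07933635] [ 509.04337464 -249.07750148   78.94132294]
```

```bash
python3 -m jog '[0,0,0,0,0.008,0,-1, 0,0,0,0,0.008,0,-1, 0,0,0.04,0,0.008,0,-1, 0,0,0.08,0,0.008,0,-1, 0,0,0.12,0,0.008,0,-1]' 40
python3 -c "
from h import *
s=observe();print(s['contact_force'],s['ft_torque'],s['position'])"
```

```text
time: 6.98
position: [510.5, -250.1, 78.9]
orientation: [3.137, -0.001, 0.724]
contact_force: [5.2, -3.7, -3.3]
grip_width: 0.139
gripper_force: 39.9
[ 5.19354378 -3.69836193 -3.26593189] [-0.80993973 -0.74170251  0.13818372] [ 510.50736456 -250.10694228   78.90879058]
```

```bash
python3 -m jog '[0,0,0.04,0.001,0.006,0,-1, 0,0,0.08,0.001,0.006,0,-1, 0,0,0.12,0.001,0.006,0,-1, 0,0,0.15,0.001,0.006,0,-1, 0,0,0.18,0.001,0.006,0,-1]' 40
python3 -c "
from h import *
s=observe();print(s['contact_force'],s['ft_torque'],s['position'],s['orientation'])
camera('top');s=observe();print(s['contact_force'],s['ft_torque'],s['position'],s['orientation'],s['qpos'])"
```

```text
time: 7.6
position: [511.7, -252.5, 78.9]
orientation: [3.137, -0.002, 0.16]
contact_force: [2.6, -8.2, -1.9]
grip_width: 0.134
gripper_force: 39.9
[ 2.62370975 -8.20155051 -1.85924365] [-1.3313518  -0.1089579   0.14642436] [ 511.73023641 -252.49634317   78.94781645] [ 3.13704275e+00 -1.83202321e-03  1.60224143e-01]
[ 2.82420258 -7.49933301 -3.14317987] [-1.26527779 -0.12902506 -0.02470478] [ 511.70134474 -252.51996523   78.91093644] [ 3.13713356e+00 -1.80224453e-03  1.56024678e-01] [-0.57805259  0.48124766  1.72599674 -0.0026238   0.93002467  0.83828708]
```

```bash
python3 -m jog '[0,0,0.001,0,0.004,0,-1, 0,0,0.001,0,0.008,0,-1, 0,0,0.001,0,0.008,0,-1, 0,0,0.001,0,0.008,0,0, 0,0,0.001,0,0.008,0,0.5]' 40
python3 -m jog '[0,0,0,0,0,0,1, 0,0,0,0,0,0,1, 0,0,0,0,0,-0.1,1, 0,0,0,0,0,-0.2,1, 0,0,0,-0.15,0.1,-0.35,1]' 15
python3 -m jog '[0,0,0,-0.1,0.1,0,1, 0,0,0,-0.2,0.2,0,1, 0,0,0,-0.3,0.3,0,1, 0,0,0,-0.35,0.3,0,1, 0,0,0,-0.35,0.3,0,1]' 15
cat > bar.py <<'E'
from h import *
t=camera('top');p=camera('side')
np.save('t.npy',t['pixels'])
c=[cv2.resize(t['pixels'][185:235,370:440],(560,400),interpolation=cv2.INTER_CUBIC)]
cv2.imwrite('pics/k2.png',np.vstack([c[0][:300],cv2.resize(p['pixels'][120:170,290:360],(560,400),interpolation=cv2.INTER_CUBIC)[:300]]))
m=(cv2.GaussianBlur(t['pixels'],(3,3),0).max(2)<40).astype(np.uint8); m[:200]=0;m[228:]=0;m[:,:392]=0;m[:,430:]=0
n,l,st,ce=cv2.connectedComponentsWithStats(m); j=1+np.argmax(st[1:,4]); v,u=np.where(l==j)
X=np.array([atz(t,q,100)[:2] for q in zip(u,v)]); d=np.linalg.svd(X-X.mean(0))[2][0]; print(st[j],X.mean(0),np.arctan2(d[1],d[0]))
print([(r['uv'],r['confidence']) for r in pinpoint('knob_grip',t)[:1]],observe()['position'])
E
python3 bar.py
```

```text
time: 8.28
position: [509.8, -252.8, 78.0]
orientation: [-3.141, 0.002, 0.16]
contact_force: [-0.4, 0.8, -0.0]
grip_width: 0.322
gripper_force: 0.0
time: 8.9
position: [477.0, -285.2, 199.8]
orientation: [3.141, -0.001, 0.163]
contact_force: [0.4, -1.1, -0.4]
grip_width: 0.887
gripper_force: 0.0
time: 9.52
position: [355.3, -426.0, 198.2]
orientation: [-3.14, 0.0, 0.157]
contact_force: [0.4, 0.7, -0.0]
grip_width: 0.997
gripper_force: 0.0
[404 204  13  23 187] [ 500.04401493 -247.00258157] 3.068689512010617
[([408.6, 207.5], 0.67)] [ 357.43304798 -425.48449942  198.5477519 ]
```

View pics/k2.png

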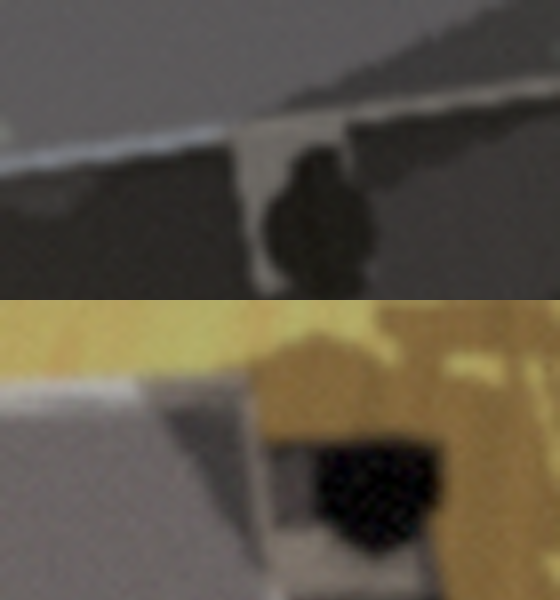

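```bash
python3 -c "
from h import *
print(rows([515,200,210],-0.09))"
```

```text
(array([-0.0001, -0.0001,  0.0797]), array([ 0.6388, -1.4807, -0.0278]))
```

```bash
python3 -m jog '[0,0,0.02,0.062,-0.14,-0.01,1, 0,0,0.04,0.124,-0.28,-0.02,1, 0,0,0.06,0.186,-0.42,-0.03,1, 0,0,0.08,0.248,-0.56,-0.03,1, 0,0,0.08,0.31,-0.7,-0.03,1]'
python3 -c "
from h import *
print(rows([515,200,210],-0.09))"
```

```text
time: 10.3
position: [435.4, -127.3, 210.9]
orientation: [3.142, -0.001, -0.091]
contact_force: [0.3, 0.3, 0.3]
grip_width: 0.997
gripper_force: 0.0
(array([ 0.    , -0.0004, -0.0002]), array([ 0.1241, -0.833 ,  0.0023]))
```

```bash
python3 -m jog '[0,0,0,0.025,-0.14,0,1, 0,0,0,0.05,-0.28,0,1, 0,0,0,0.075,-0.42,0,1, 0,0,0,0.1,-0.56,0,1, 0,0,0,0.12,-0.7,0,1]'
cat > knobfit.py <<'E'
from h import *
from scipy.optimize import differential_evolution
P=[camera('top'),camera('side')]
a0=0.153
S=8
def hull(img,p,pts,off):
    q=np.array([proj(p,x) for x in pts]); q=((q-off)*S).astype(np.int32); cv2.fillConvexPoly(img,cv2.convexHull(q.reshape(-1,1,2)),1)
def model(p,x,y,ang,off,sh):
    img=np.zeros((sh[0]*S,sh[1]*S),np.uint8); c,s=np.cos(ang),np.sin(ang)
    th=np.linspace(0,2*np.pi,40)
    hull(img,p,[(x+18*np.cos(t),y+18*np.sin(t),z) for t in th for z in(68,74)],off)
    hull(img,p,[(x+c*u-s*v,y+s*u+c*v,z) for u in(-23,23) for v in(-6,6) for z in(74,100)],off)
    return cv2.resize(img.astype(np.float32),(sh[1],sh[0]),interpolation=cv2.INTER_AREA)
D=[]
for i,p in enumerate(P):
    w=(392,195,36,36) if i==0 else (322,124,30,36)
    im=p['pixels'][w[1]:w[1]+w[3],w[0]:w[0]+w[2]].max(2).astype(float)
    D.append((p,w,np.clip((46-im)/20,0,1)if i==0 else np.clip((46-im)/25,0,1)))
for i in (0,1):
    p,w,m=D[i]; print(int(m.sum()))
    def cost(v):
        r=model(p,v[0],v[1],v[2],np.array(w[:2])-0.5,(w[3],w[2])); return ((r-m)**2).sum()
    best=[]
    for a in np.arange(-0.6,0.75,0.15):
        r=differential_evolution(lambda v:cost([v[0],v[1],a]),[(498,516),(-260,-242)],seed=1,maxiter=10,popsize=6,polish=False); best.append((round(a,2),round(r.fun,1),np.round(r.x,1).tolist()))
    print(i,*best,sep='\n')
t,s=P
cv2.imwrite('pics/k3.png',np.vstack([cv2.resize(t['pixels'][190:235,380:440],(560,300),interpolation=cv2.INTER_CUBIC)[:300],cv2.resize(s['pixels'][115:180,260:360],(560,300),interpolation=cv2.INTER_CUBIC)[:300]]))
E
python3 knobfit.py
```

```text
time: 10.92
position: [508.0, 147.5, 210.7]
orientation: [-3.141, -0.001, -0.089]
contact_force: [0.2, 0.0, 0.0]
grip_width: 1.003
gripper_force: 0.0
50
0
(np.float64(-0.6), np.float64(130.8), [507.3, -254.3])
(np.float64(-0.45), np.float64(131.5), [509.4, -252.3])
(np.float64(-0.3), np.float64(129.2), [508.7, -252.3])
(np.float64(-0.15), np.float64(127.5), [510.4, -254.2])
(np.float64(0.0), np.float64(125.4), [508.8, -252.3])
(np.float64(0.15), np.float64(126.2), [509.0, -250.3])
(np.float64(0.3), np.float64(126.7), [507.9, -250.2])
(np.float64(0.45), np.float64(126.7), [506.5, -252.6])
(np.float64(0.6), np.float64(128.1), [507.4, -254.9])
(np.float64(0.75), np.float64(130.2), [507.1, -255.1])
544
1
(np.float64(-0.6), np.float64(486.3), [515.5, -259.7])
(np.float64(-0.45), np.float64(488.5), [516.0, -259.8])
(np.float64(-0.3), np.float64(493.5), [516.0, -259.5])
(np.float64(-0.15), np.float64(496.4), [515.9, -259.4])
(np.float64(0.0), np.float64(497.8), [515.4, -259.9])
(np.float64(0.15), np.float64(499.2), [515.5, -259.9])
(np.float64(0.3), np.float64(497.7), [515.7, -260.0])
(np.float64(0.45), np.float64(498.8), [514.9, -259.8])
(np.float64(0.6), np.float64(494.3), [515.6, -259.8])
(np.float64(0.75), np.float64(493.5), [515.1, -260.0])
```

View pics/k3.png

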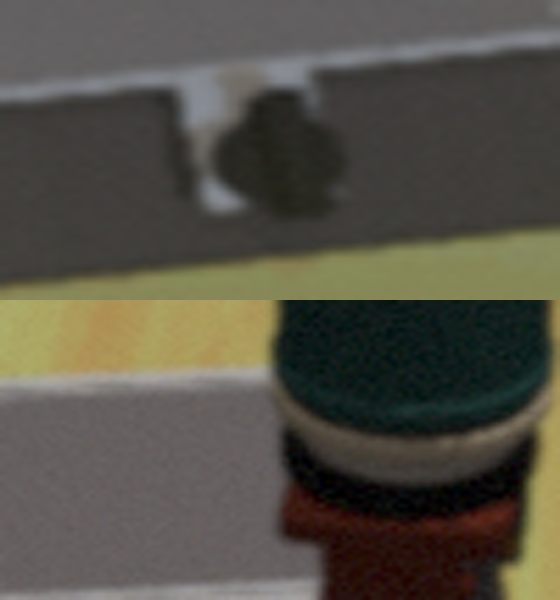

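```bash
python3 - <<'E'
s=open('knobfit.py').read()
s=s.replace("np.clip((46-im)/20,0,1)if i==0","np.clip((45-im)/9,0,1)if i==0").replace("for i in (0,1):","for i in (0,):").replace("np.arange(-0.6,0.75,0.15)","np.arange(-0.15,0.5,0.06)").replace("P=[camera('top'),camera('side')]","P=[camera('top')]*2").split("t,s=P")[0]
s=s.replace(".max(2)",".max(2)",1)
open('knobfit2.py','w').write(s)
E
python3 knobfit2.py
```

```text
91
0
(np.float64(-0.15), np.float64(94.2), [506.5, -249.8])
(np.float64(-0.09), np.float64(92.8), [508.7, -253.2])
(np.float64(-0.03), np.float64(91.1), [508.7, -252.0])
(np.float64(0.03), np.float64(89.3), [508.8, -252.3])
(np.float64(0.09), np.float64(89.6), [506.3, -251.2])
(np.float64(0.15), np.float64(90.6), [507.3, -250.1])
(np.float64(0.21), np.float64(90.3), [505.0, -251.7])
(np.float64(0.27), np.float64(90.1), [507.3, -250.1])
(np.float64(0.33), np.float64(90.8), [504.7, -251.9])
(np.float64(0.39), np.float64(91.0), [506.4, -252.7])
(np.float64(0.45), np.float64(91.7), [506.4, -252.0])
```

Run:
```python
s=open('knobfit2.py').read().split("D=[]")[0]
exec(s)
p=P[0]; I=np.mean([camera('top')['pixels'] for _ in range(8)],0).max(2)
w=(394,197,32,32); im=I[w[1]:w[1]+w[3],w[0]:w[0]+w[2]]
print(im[2:26:1,4:28].astype(int))
m=np.clip((45-im)/10,0,1); print(m.sum())
k=cv2.getGaussianKernel(3,0.6)
from scipy.optimize import minimize
for a in np.arange(-0.1,0.5,0.06):
    f=lambda v:((cv2.sepFilter2D(model(p,v[0],v[1],a,np.array(w[:2])-0.5,(w[3],w[2])),-1,k,k)-m)**2).sum()
    r=min((minimize(f,[x,-251],method='Nelder-Mead',options=dict(initial_simplex=[[x,-251],[x+3,-251],[x,-248]])) for x in(505,508)),key=lambda r:r.fun); print(round(a,2),round(r.fun,2),r.x.round(1))
```

```text
[[100 104 106 109 112 111 112 115 116 121 131 137 139 139 138 128 124 126
  128 125 115 102  93  82]
 [116 123 127 133 135 126 122 121 122 124 134 144 145 144 133 102  83  77
   79  77  72  68  65  60]
 [136 139 142 142 136 122 117 115 115 118 123 140 144 143 128  85  62  57
   58  58  58  57  58  58]
 [123 135 143 144 137 121 114 112 112 111 110 123 127 127 120  89  64  59
   59  58  58  58  58  60]
 [ 85 119 141 144 142 131 115 111 108  96  77  71  70  76  90  91  69  60
   61  60  59  60  61  61]
 [ 63 103 138 145 143 134 115 108  93  68  47  40  38  45  72  93  72  62
   63  62  61  61  61  63]
 [ 53  93 136 145 144 134 115 101  70  42  35  38  39  43  63  85  70  63
   63  62  62  63  63  63]
 [ 52  89 136 145 143 134 116  99  64  36  34  39  40  41  55  73  68  63
   63  63  62  63  63  62]
 [ 53  89 135 142 136 126 112  93  58  34  33  39  40  40  50  65  67  64
   63  62  63  62  63  62]
 [ 53  84 127 129 118 113  98  72  44  32  34  38  41  41  42  48  53  59
   62  63  62  62  62  62]
 [ 51  73 105 115 110  96  73  51  37  34  33  36  41  40  38  40  43  51
   59  62  62  6
[... 902 characters left out ...]
  62  62  62  63]
 [ 60  53  57  88 131 141 125  89  57  44  39  35  35  38  41  40  42  53
   67  65  63  63  62  63]
 [ 62  60  61  81 116 135 131 111  73  51  43  37  36  37  40  40  39  47
   58  63  63  63  62  62]
 [ 63  62  61  70  91 107 101  87  66  54  49  41  36  36  38  40  42  50
   60  63  63  63  62  62]
 [ 63  62  62  62  67  71  69  64  60  57  55  48  42  44  44  46  50  58
   62  63  63  63  62  62]]
90.2125
-0.1 82.53 [ 509.9 -252.5]
-0.04 80.41 [ 508.2 -252. ]
0.02 79.66 [ 508.1 -252.3]
0.08 78.75 [ 506.7 -251.7]
0.14 78.33 [ 506.9 -251.7]
0.2 78.56 [ 506.7 -252.2]
0.26 78.89 [ 506.6 -251.7]
0.32 79.25 [ 506.6 -252. ]
0.38 79.74 [ 506.  -252.2]
0.44 80.02 [ 506.7 -252.4]
```

Run:
```python
from h import *
from scipy.optimize import minimize
np.set_printoptions(precision=1,suppress=True)
for n,w,a in(('side',(308,292,24,40),(327,245,18,15)),('top',(178,188,34,32),(257,211,13,12))):
    p=camera(n); I=cv2.imread(f'pics/{n}0.png')
    im=I[w[1]:w[1]+w[3],w[0]:w[0]+w[2]].max(2).astype(float)
    S=8
    def model(x,y,r=8,z0=55,z1=130):
        th=np.linspace(0,2*np.pi,40); q=np.array([proj(p,(x+r*np.cos(t),y+r*np.sin(t),z)) for t in th for z in(z0,z1)])
        img=np.zeros((w[3]*S,w[2]*S),np.float32); cv2.fillConvexPoly(img,cv2.convexHull(((q-w[:2]+.5)*S).astype(np.int32).reshape(-1,1,2)),1)
        return cv2.resize(img,(w[2],w[3]),interpolation=cv2.INTER_AREA)
    m=np.clip((70-im)/40,0,1)
    r=min((minimize(lambda v:((model(*v)-m)**2).sum(),[x,y],method='Nelder-Mead',options=dict(initial_simplex=[[x,y],[x+5,y],[x,y+5]])) for x in(512,520,528) for y in(272,280,288)),key=lambda r:r.fun)
    print(n,'stylus',r.x,r.fun,m.sum())
    g=I[a[1]:a[1]+a[3],a[0]:a[0]+a[2]].mean(2); print(g.astype(int))
    d=np.clip(np.percentile(g,70)-12-g,0,None); v,u=np.mgrid[:a[3],:a[2]]; c=np.array([(d*u).sum(),(d*v).sum()])/d.sum()+a[:2]; print('ap',c,atz(p,c,50))
```

```text
side stylus [525.5 280.5] 52.442343750000006 151.125
[[150 149 150 151 150 148 150 147 149 154 150 149 147 147 150 152 152 150]
 [148 146 152 150 152 151 148 148 149 149 152 151 152 152 148 150 149 150]
 [150 150 151 148 148 150 151 150 149 148 151 149 148 151 151 149 149 149]
 [152 148 148 148 150 148 149 152 151 147 149 149 149 151 151 148 149 150]
 [150 151 149 149 150 152 151 148 146 147 147 148 149 150 150 150 151 150]
 [150 147 150 150 149 145 141 134 137 137 145 149 150 150 150 149 150 148]
 [148 150 151 149 143 131 120 110 113 118 132 140 148 149 147 150 152 151]
 [151 149 150 145 139 117  96  85  85  93 109 131 146 149 150 148 149 149]
 [150 149 146 146 133 110  81  69  63  75  92 121 141 148 148 148 148 151]
 [147 147 150 148 138 112  85  71  68  77  95 123 142 145 148 148 150 149]
 [150 148 149 148 142 128 108  91  90  98 117 135 145 150 151 149 149 151]
 [148 148 150 148 146 141 133 126 122 127 135 144 149 151 147 152 152 148]
 [152 149 149 148 150 148 149 142 143 147 147 148 149 151 152 150 147 148]
 [150 146 150 150 149 151 151 149 148 148 148 151 150 150 151 150 151 14
[... 172 characters left out ...]
99
[[115 115 114 114 116 116 115 114 114 116 115 114 116]
 [116 114 116 115 115 115 114 116 115 117 115 115 115]
 [114 116 115 116 115 115 115 115 115 116 116 115 115]
 [114 114 115 116 112 104 103 103 107 112 114 114 116]
 [114 115 115 112 101  84  71  73  85 102 114 116 114]
 [114 117 112 106  84  61  54  63  71  89 111 117 115]
 [117 114 111  98  71  49  55  67  75  88 111 116 116]
 [116 116 114 104  79  53  51  62  74  89 111 115 114]
 [115 116 114 113  99  73  62  69  82 101 112 116 114]
 [115 115 116 116 112 100  89  92 104 112 116 114 115]
 [116 115 115 114 115 114 111 111 114 116 115 116 115]
 [114 115 116 115 115 116 114 116 115 115 114 116 115]]
ap [263.2 217.2] [499.3 111.6  50. ]
```

```bash
python3 -c "
from h import *
print(rows([525.4,282,160],-0.09))"
```

```text
(array([ 0.   , -0.   , -0.001]), array([ 0.0108, -0.3494,  0.1264]))
```

```bash
python3 -m jog '[0,0,0,0.003,-0.12,0,1, 0,0,0,0.007,-0.24,0.05,1, 0,0,0,0.011,-0.345,0.1,1, 0,0,0,0.011,-0.345,0.126,1, 0,0,0,0.011,-0.345,0.126,1]'
python3 -m jog '[0,0,0,0,0,0.1,1, 0,0,0,0,0,0.2,1, 0,0,0,0,0,0.222,0, 0,0,0,0,0,0.222,-0.3, 0,0,0,0,0,0.222,-0.3]' 15
python3 -c "
from h import *
s=observe();print(s['position'],s['contact_force'])"
```

```text
time: 12.25
position: [524.2, 280.0, 159.1]
orientation: [3.14, 0.002, -0.092]
contact_force: [0.2, -1.2, 0.4]
grip_width: 0.999
gripper_force: 0.0
time: 12.88
position: [526.5, 281.0, 73.1]
orientation: [-3.14, -0.003, -0.092]
contact_force: [-0.0, -0.3, 0.3]
grip_width: 0.697
gripper_force: 0.0
[526.52049016 281.03600688  73.09497997] [-0.01599092 -0.31927938  0.26133513]
```

```bash
python3 -m jog '[0,0,0,0,0,0,-0.3, 0,0,0,0,0,0,-0.6, 0,0,0,0,0,0,-0.6, 0,0,0,0,0,0,-1, 0,0,0,0,0,0,-1]' 8
python3 -m jog '[0,0,0,0,0,0,-1, 0,0,0,0,0,0,-1, 0,0,0,0,0,0,-1, 0,0,0,0,0,0,-1, 0,0,0,0,0,0,-1]' 8
python3 - <<'E'
from h import *
s=observe();print(s['position'],s['contact_force'])
p=camera('side'); cv2.imwrite('pics/g.png',cv2.resize(p['pixels'][250:370,250:430],(780,520)))
E
```

```text
time: 13.5
position: [525.1, 281.0, 71.3]
orientation: [3.142, 0.0, -0.092]
contact_force: [-0.7, 0.3, 0.6]
grip_width: 0.18
gripper_force: 8.0
time: 14.12
position: [525.1, 281.0, 71.3]
orientation: [3.142, 0.0, -0.092]
contact_force: [0.5, 1.0, 0.5]
grip_width: 0.179
gripper_force: 8.0
[525.09062669 280.97159301  71.27968463] [0.53655531 0.95053972 0.45510667]
```

View pics/g.png

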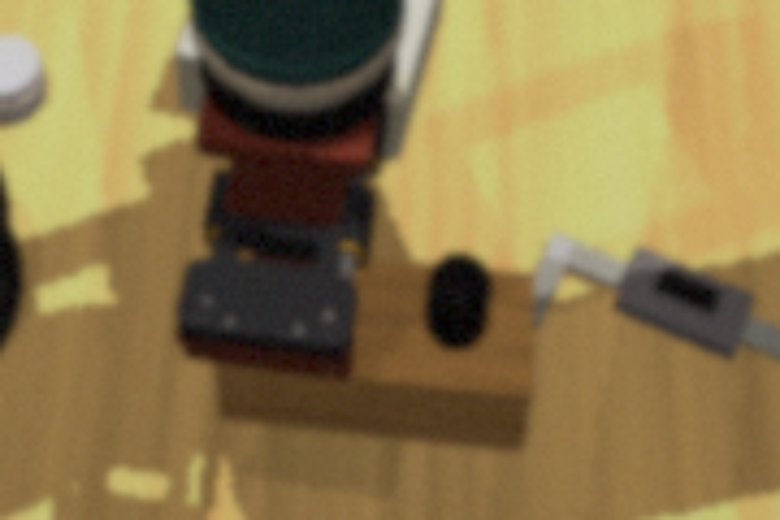

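The fingers are closed on the stylus: the opening reads 15.8 mm, which matches the handle. The driver stands clear at crop (458,300). Now I'll lift.

```bash
python3 -m jog '[0,0,0,0,0,0,-1, 0,0,0,0,0,-0.05,-1, 0,0,0,0,0,-0.12,-1, 0,0,0,0,0,-0.19,-1, 0,0,0,0,0,-0.26,-1]' 35
python3 -c "
from h import *
s=observe();print(s['position'],s['contact_force'],rows([499.5,110.7,151],-0.09))"
```

```text
time: 14.8
position: [524.8, 280.5, 175.9]
orientation: [3.141, 0.001, -0.092]
contact_force: [0.3, 0.1, -0.5]
grip_width: 0.176
gripper_force: 35.0
[524.78909631 280.54205853 175.88748661] [ 0.30734044  0.14576616 -0.45729372] (array([ 0.0002,  0.0002, -0.0006]), array([-0.024 ,  0.4286,  0.0626]))
```

```bash
python3 -m jog '[0,0,0,-0.006,0.11,0.01,-1, 0,0,0,-0.012,0.22,0.02,-1, 0,0,0,-0.018,0.33,0.03,-1, 0,0,0,-0.024,0.428,0.03,-1, 0,0,0,-0.024,0.428,0.03,-1]' 35
cat > look.py <<'E'
from h import *
np.set_printoptions(precision=1,suppress=True)
import sys
p=camera('side');t=camera('top'); s=observe(); print(s['position'],s['orientation'],s['contact_force'])
for n,q in(('side',p),('top',t)):
    print(n,[(np.array(r['uv']),r['confidence'],atz(q,r['uv'],s['position'][2]-66)) for r in pinpoint('stylus_tip',q)[:2]],[(np.array(r['uv']),r['confidence']) for r in pinpoint('aperture',q)[:2]])
    print('pred',proj(q,s['position']-[0,0,66]))
a=cv2.resize(p['pixels'][190:280,280:390],(640,520),interpolation=cv2.INTER_CUBIC)
cv2.imwrite(sys.argv[1],a)
E
python3 look.py pics/l1.png
```

```text
time: 15.42
position: [498.9, 109.0, 163.1]
orientation: [3.141, 0.001, -0.095]
contact_force: [-0.6, 0.1, 0.0]
grip_width: 0.178
gripper_force: 35.0
[499.9 111.2 163.3] [-3.1 -0.  -0.1] [-0.7 -0.  -1.5]
side [(array([339.6, 239.5]), 0.41, array([490.2, 108.1,  97.3]))] [(array([333.9, 255.8]), 0.6), (array([353.1, 336.1]), 0.46)]
pred [335.1 240.4]
top [(array([286.6, 127.5]), 0.6, array([719.1,  53.5,  97.3]))] [(array([264.1, 213.4]), 0.65)]
pred [261.1 214.1]
```

View pics/l1.png

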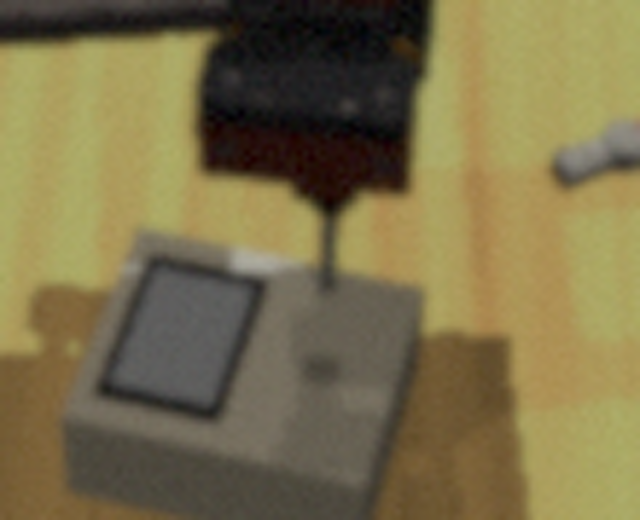

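The shaft tip shows at crop (327,287), about 1 px (2 mm) right of my prediction and above the opening at crop (320,370). I'll shift +1.6 mm in x, come down to just above the opening and look again.

```bash
python3 -m jog '[0,0,0,0.004,0,0.03,-1, 0,0,0,0.004,0,0.06,-1, 0,0,0,0.004,0,0.09,-1, 0,0,0,0.004,0,0.09,-1, 0,0,0,0.004,0,0.09,-1]' 35
sed -i 's/190:280,280:390\],(640,520)/225:275,305:365],(720,600)/' look.py; python3 look.py pics/l2.png
```

```text
time: 16.35
position: [501.4, 111.2, 127.2]
orientation: [3.141, 0.0, -0.092]
contact_force: [1.4, 0.4, -0.6]
grip_width: 0.178
gripper_force: 35.0
[501.8 111.2 127.6] [-3.1 -0.  -0.1] [ 0.2  0.  -0.4]
side [] [(array([336.7, 252.6]), 0.75), (array([335.6, 249.5]), 0.25)]
pred [333.9 250.5]
top [] [(array([261.2, 216.2]), 0.89)]
pred [262.9 215.5]
```

View pics/l2.png

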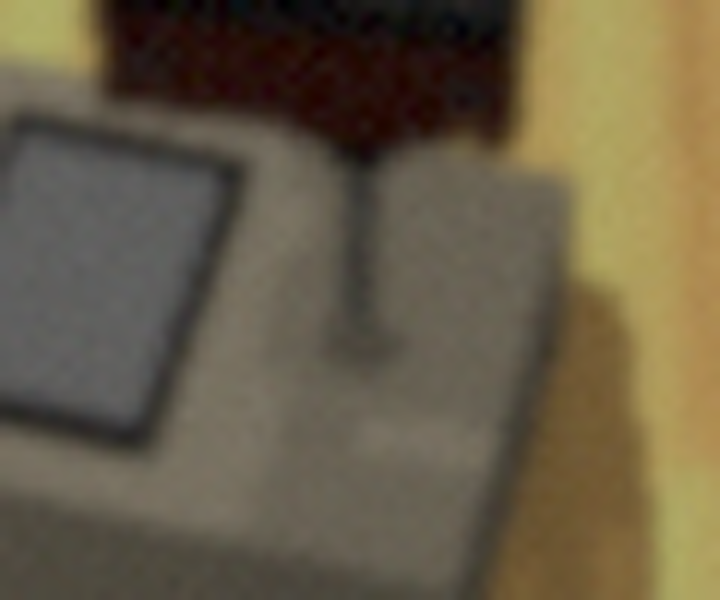

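The tip at crop (358,315) is right behind the opening at (362,345). Going down the remaining 11 mm should land it within about 1.5 mm of the opening's centre, so I'll insert.

```bash
python3 -m jog '[0,0,0,0,0,0.015,-1, 0,0,0,0,0,0.03,-1, 0,0,0,0,0,0.045,-1, 0,0,0,0,0,0.06,-1, 0,0,0,0,0,0.07,-1]' 45
python3 -c "
from h import *
s=observe();print(s['position'],s['contact_force'],s['ft_torque'])"
```

```text
time: 17.27
position: [501.2, 111.2, 98.7]
orientation: [3.141, 0.001, -0.092]
contact_force: [0.3, 0.4, -1.8]
grip_width: 0.175
gripper_force: 45.0
[501.1838715  111.15529394  98.71693722] [ 0.29305236  0.43027875 -1.79824701] [-0.02570166  0.17032345  0.01777381]
```

Inside the shaft with no side force. Next I press the key.

```bash
python3 -m jog '[0,0,0,0,0,0.008,-1, 0,0,0,0,0,0.016,-1, 0,0,0,0,0,0.022,-1, 0,0,0,0,0,0.028,-1, 0,0,0,0,0,0.028,-1]' 45
python3 -c "
from h import *
for i in range(3):
  camera('top');s=observe();print(s['position'],s['contact_force'],s['ft_torque'])"
```

```text
time: 17.9
position: [501.5, 111.2, 88.3]
orientation: [3.142, -0.0, -0.092]
contact_force: [-0.2, 0.3, 3.1]
grip_width: 0.177
gripper_force: 45.0
[501.51502034 111.16128976  88.298874  ] [-0.67333006 -0.23121538  3.19828317] [-0.00825516  0.42389916  0.00864186]
[501.53720043 111.16105536  88.33453074] [0.16813611 0.41464217 2.68685351] [-0.01017065  0.32348761  0.02187526]
[501.51632799 111.1765381   88.30886866] [-0.2934358   0.1952659   3.02006079] [-0.08676784  0.33720201 -0.0184811 ]
```

```bash
python3 -m jog '[0,0,0,0,0,0.005,-1, 0,0,0,0,0,0.008,-1, 0,0,0,0,0,0.01,-1, 0,0,0,0,0,0.011,-1, 0,0,0,0,0,0.012,-1]' 55
python3 -c "
from h import *
for i in range(2):
  camera('top');s=observe();print(s['position'],s['contact_force'],s['ft_torque'])"
```

```text
time: 18.68
position: [501.9, 111.2, 84.5]
orientation: [-3.142, -0.001, -0.092]
contact_force: [-3.7, -0.8, 18.8]
grip_width: 0.175
gripper_force: 55.0
[501.84964021 111.19618727  84.50082623] [-3.91286289 -0.39686485 17.50879093] [-0.17004912  1.01590987  0.00940237]
[501.85490776 111.19538696  84.53515003] [-3.44854978 -0.49664194 15.90402266] [-0.10340225  1.02810285  0.02618144]
```

```bash
python3 -m jog '[0,0,0,0,0,0,-1, 0,0,0,0,0,0,-1, 0,0,0,0,0,0,-1, 0,0,0,0,0,0,-1, 0,0,0,0,0,0,-1]' 55
python3 - <<'E'
from h import *
s=camera('side'); cv2.imwrite('pics/f.png',s['pixels'])
E
```

```text
time: 19.4
position: [501.9, 111.2, 84.5]
orientation: [-3.142, -0.001, -0.092]
contact_force: [-3.9, -2.0, 16.9]
grip_width: 0.177
gripper_force: 55.0
```

View pics/f.png

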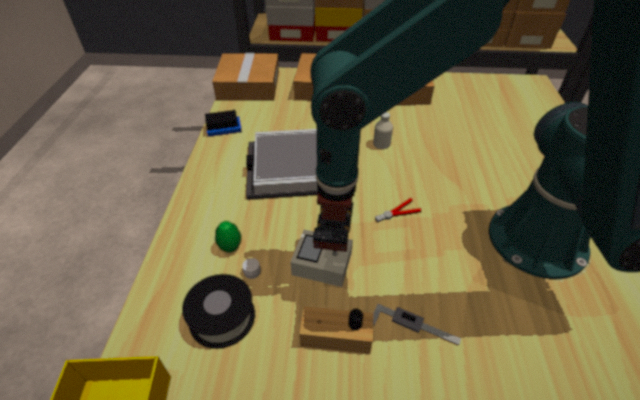

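The stylus is down in the box at (333,250), the driver is still in the stand at (356,318), and the other items haven't moved. The push holds steady at about 17 N, well above the 6.4 N needed at the bottom, so I'll hand in.

```bash
python3 -c "
from cell import hand_in
print(hand_in())"
```

```text
the job is handed in; nothing more can be done
None
```

I handed the job in at about 19.5 s: the knob is turned to level as closely as I could measure (bar within a few hundredths of a rad of the unit's axis) and released. The stylus is still in the gripper, holding the key at the bottom with about 17 N.

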